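Count along the sample rack and file the tin in the third gap

ROBOT

A 6-joint arm with a two-finger parallel gripper is mounted at the origin on the work surface. World frame = base frame: x ahead of the robot, y to its left, z up, the work surface at z = 0. Lengths are in mm, angles in rad, forces in N, time in s.
With the tool pointing down it reaches from about 300 to 775 mm from the base axis. Payload 14.6 kg.
Tool frame: the origin (TCP) lies on the front face of the gripper's body, between the roots of the fingers; the fingertips stand 73 mm ahead of it and the grasp point (between the pads) lies 54 mm ahead of it; z points along the fingers, y is the direction in which the jaws open and shut (so a half turn about z gives the same grasp; the last joint's range is limited). The gripper opens to 85 mm and grips with 20 to 120 N. Pads are 22 mm wide; open, the fingers measure 114 mm over their backs; the gripper's body (76 mm by 85 mm) begins 54 mm behind the grasp point. The pads swing forward as they close: fully open they stand 13 mm farther back than shut.
Start: joints at [-1.345, 0.3, 1.521, -0, 1.321, -0.067], TCP at [158.742, -526.584, 303.881] pointing down, gripper open.
Joint ranges: [-3.03, 3.03], [-0.79, 2.21], [0.23, 2.52], [-1.04, 4.18], [0, 3.07], [-2.55, 2.55]. Speed limits (rad/s): [2.22, 2.22, 2.57, 3.14, 3.14, 3.14].

INTERFACE

Orientations are given as a rotation vector (axis times angle).
In Python, from rig import arm gives the robot as it stands.
- The arm moves only by the tool send_rows, never from a script. Its argument "motion" is one flat list of numbers, 7 for each row, row after row: the shift along the tool's x, y, z normalised to -1 to 1, where 1 is 0.03 m, then the turn, a rotation vector about the tool's x, y, z normalised to -1 to 1, where 1 is 180 degrees, then the gripper command: -1 is shut, 1 is fully open, values between are in proportion. A call has 1 to 10 rows; each row shifts and turns the commanded pose from where the row before left it, along the tool's axes as they then stand; what a row does not reach is not made up. A row lasts 1/12 s, in which the tool goes at most 41.7 mm and 7.16 degrees, less where a joint would pass 70% of its speed; a pose out of reach is approached as far as the arm can. A call with a number of a shift or a turn outside -1 to 1 is refused whole. A call with a gripper value outside its range is refused whole. The fingers move at their own pace and stop on an object; the grip force is fixed at half the most. Time passes only in rows, so rows that do not move let the fingers close. It gives the time, the measured TCP pose, the force and the opening at its end, in the units of the state.
- arm.sense(): the state, without advancing time (a new reading comes with each control period).
- arm.camera(name): name is "side" or "top"; returns a dict with "color" (400x640x3 uint8, red, green, blue), "depth" (400x640 float32, mm along the optical axis (not along the pixel's ray), 0 where there is no reading), "K" (3x3 intrinsics, pixels), "world_from_camera" (4x4, takes a point from camera to world coordinates). Camera axes: x right, y down, z forward; pixel columns grow to the right and rows downward; lengths in mm; the calibration is good to about 2 mm. A picture is of the moment at which its call begins.
- arm.close_job(): hands the job in, once; it reports no verdict.
The state is a dict: "time_s": time; "joints": joint angles; "joint_velocities": joint speeds; "joint_efforts": joint torques, N m; "eef_pos": TCP position; "tool_rot": TCP orientation; "ft_force": force on the tool from outside, world axes, zero at the start; "wrist_torque": the same for the moment, N m; "width": finger opening in mm.
Only numpy, scipy, OpenCV 4.12 (cv2) and the standard library are available. Lean on these libraries where they do the work, as an engineer would, in place of code of your own. Each camera call takes 0.05 s, during which the arm holds its last target.

TASK

Run the shut fingertips along the sprung top rail of the sample rack, starting over the first gap at the end with the tall knob-headed post and counting every gap, filled or empty, and stop over the third. Then push the sample tin that stands alone in front of the rack across the table into that third gap until it is fully home against the back board, upright, never lifting it. Do not press the rail beyond the third gap, and leave the tins already filed and everything else where they are.

Things in the scene. Friction and masses are not known exactly. Their poses are not given: they have to be found in the camera images.
- rack: fixed wooden divider rack on the table, 397 mm long (its y), yawed up to 9 degrees, open to its -x side (robot). Origin at table height, mid-length. Eight dividers 5 mm thick, 36 mm high, from x = -21.5 (rounded noses) to +21 mm make seven gaps 51 mm wide, centred at y = -168, -112, -56, 0, 56, 112, 168 mm: third from the post is y = +56 with the post at +y, -56 with it at -y. All gaps count
- rack_home (a point): where the centre of a tin fully home in the rack's middle gap is: x = 0, y = 0, z = 22 mm in the rack's frame (axes as the rack's). The back board, 36 mm high, has its face at x = +21 mm, so a home tin is centred at x = 0 and its front is level with the divider noses. The gaps have no floor: tins slide on the table itself
- rail: aluminium bar above and behind the back board, 392 mm long (y), 18 wide, 8 thick. Origin at the centre of its underside; top 56 mm above the table at rest. Centre line at x = +34 mm in the rack's frame. Sprung: sinks level by up to 8 mm, moving from about 1 N, 5 N at full depth, and returns by itself. Touching = pressing over 0.5 N; the place touched is judged by the jaws' centre, so keep them shut
- post: fixed slim steel post, 87 mm high, with a 28 mm mushroom knob on top, standing just beyond one end of the rail, on the rail's line, at y = +214 or -214 mm in the rack's frame (either end). Counting starts at this end. The other end has only a plain 30 mm stub. Origin at its foot
- tin_center (a point): the sample tin to be pushed: upright white cylinder with black lid, 42 mm diameter, 44 mm high, about 0.12 kg, standing alone on the table between robot and rack. This point is its centre, 22 mm above the table; z is its upright axis
- stock_a: white tin with a black lid, same as the tin to be pushed (42 mm diameter, 44 mm high, upright) already filed in the gap at y = -112 mm of the rack; origin at the centre of its underside; leave alone
- stock_b: white tin with a black lid, same as the tin to be pushed (42 mm diameter, 44 mm high, upright) already filed in the middle gap, y = 0; leave alone
- stock_c: white tin with a black lid, same as the tin to be pushed (42 mm diameter, 44 mm high, upright) already filed in the gap at y = +168 mm; leave alone
- bowl_a: white cupping bowl, black inside at the bottom, 88 mm across, 50 mm high, to the left; origin under its centre; leave alone
- bowl_b: another such bowl, 88 mm across, 50 mm high, to the right; leave alone
- spoon: steel spoon, 160 mm long, lying to the right; leave alone
- tamper: dark steel tamper, 54 mm across, 80 mm high, standing to the left; leave alone
- tin: the same tin, by the centre of its underside
Mind the look-alikes: they are no part of the job. Leave any yellow look-alike of the tin alone.

How it is judged (in metres and radians):
On the way, in this order (a step that is already met when the one before it is completed fails the run):
1. the fingertip presses the rail over the first gap from the post (contact force between the fingers and rail above 0.4 N and ((y of post in the frame of rack above 0 m and y of the grasp point in the frame of rack between 0.145 and 0.191 m) or (y of post in the frame of rack below 0 m and y of the grasp point in the frame of rack between -0.191 and -0.145 m))), for 0.1 s.
2. the fingertip presses the rail over the second gap from the post (contact force between the fingers and rail above 0.4 N and ((y of post in the frame of rack above 0 m and y of the grasp point in the frame of rack between 0.089 and 0.135 m) or (y of post in the frame of rack below 0 m and y of the grasp point in the frame of rack between -0.135 and -0.089 m))), for 0.1 s.
3. the fingertip presses the rail over the third gap from the post (contact force between the fingers and rail above 0.4 N and ((y of post in the frame of rack above 0 m and y of the grasp point in the frame of rack between 0.033 and 0.079 m) or (y of post in the frame of rack below 0 m and y of the grasp point in the frame of rack between -0.079 and -0.033 m))), for 0.1 s.
4. the tin is fully home in the third gap from the post (x of tin_center in the frame of rack between -0.006 and 0.004 m and ((y of post in the frame of rack above 0 m and y of tin_center in the frame of rack between 0.048 and 0.064 m) or (y of post in the frame of rack below 0 m and y of tin_center in the frame of rack between -0.064 and -0.048 m)) and angle between tin_center's own z axis and vertical below 0.08 rad and height (world z) of tin_center below 0.026 m), for 0.2 s.
At the end, for the whole second after the job is handed in: the tin stands upright on the table (tilt under 0.08 rad), at rest, in the third gap from the post, its centre within 8 mm of the gap's middle and no more than 6 mm short of home; filed tins within 12 mm and other bystanders within 30 mm of where they were (all of step 4 and linear speed of tin below 0.02 m/s and distance of each of stock_a, stock_b, stock_c from where it was at the start of the episode below 0.012 m and distance of each of bowl_a, bowl_b, spoon, tamper from where it was at the start of the episode below 0.03 m); the robot touches nothing.
It fails at once if the tin is lifted off the table (height (world z) of tin_center above 0.031 m).
It fails at once if the tin is tipped over (angle between tin_center's own z axis and vertical above 0.5 rad).
It fails at once if the rail is pressed beyond the third gap (contact force between the fingers and rail above 0.4 N and ((y of post in the frame of rack above 0 m and y of the grasp point in the frame of rack below 0.02 m) or (y of post in the frame of rack below 0 m and y of the grasp point in the frame of rack above -0.02 m))).
It fails at once if a filed tin, bowl, spoon or tamper is disturbed (not (distance of each of stock_a, stock_b, stock_c from where it was at the start of the episode below 0.012 m and distance of each of bowl_a, bowl_b, spoon, tamper from where it was at the start of the episode below 0.03 m)).
It also fails if it takes over 64 s, if anything falls off the work surface, if the arm or the gripper's body presses on something with over 40 N, if the wrist force passes 120 N, or if a joint passes its speed limit or range.

## Working session

There is one attempt and no reset: what is moved stays moved. The work goes in short steps, Python scripts to look and compute and a tool call to move; the robot and the scene stay as the last step left them, time stands still between calls to the robot, and variables do not carry over. Pictures are saved under pics/ and viewed, and the job is handed in when it is done.

Besides the shell and the picture viewer there is one more tool, called after "Request:" as name(argument=value, ...) on one line, values as JSON. send_rows: Moves the arm, as the interface text tells. Its arguments: {"type":"object","properties":{"motion":{"type":"array","items":{"type":"number"}}},"required":["motion"]}

```bash
mkdir -p pics; ls
python3 - <<'E'
from rig import arm
import cv2,pickle
s=arm.sense();print(s)
for n in("side","top"):
    c=arm.camera(n);pickle.dump(c,open(n+".pkl","wb"))
    cv2.imwrite(f"pics/{n}0.png",c["color"][:,:,::-1]);print(n,c["K"],c["world_from_camera"])
E
```

```text
pics
{'time_s': 0.0, 'joints': array([-1.34461345e+00,  3.00454664e-01,  1.52158832e+00, -6.43524398e-06,
        1.32071195e+00, -6.66369531e-02]), 'joint_velocities': array([ 0.00109702, -0.00059457,  0.00102649,  0.00074542, -0.00026321,
       -0.00026519]), 'joint_efforts': array([ 1.93518526e-04, -5.43497801e+01, -3.61791766e+01, -4.81057498e-05,
        3.92853559e-03, -1.15531299e-05]), 'eef_pos': array([ 158.70108614, -526.44409776,  303.32722324]), 'tool_rot': array([-3.10683532e+00, -4.58152325e-01,  1.55191677e-04]), 'ft_force': array([0.29256158, 0.34633641, 0.33721301]), 'wrist_torque': array([-0.03808601,  0.01122459, -0.01720621]), 'width': 85.50122370942479}
side [[483.77427825   0.         315.93554225]
 [  0.         483.77427825 199.57700741]
 [  0.           0.           1.        ]] [[-9.74592985e-01 -1.63446806e-01  1.53145866e-01  3.16478313e+02]
 [-2.23444340e-01  7.56879632e-01 -6.14170863e-01  7.44508458e+02]
 [-1.55287209e-02 -6.32786191e-01 -7.74170843e-01  9.86376462e+02]
 [ 0.00000000e+00  0.00000000e+00  0.00000000e+00  1.00000000e+00]]
top [[502.44709726   0.         332.49610297]
 [  0.         502.44709726 201.65280951]
 [  0.           0.           1.        ]] [[ 4.07919144e-02 -9.78779372e-01  2.00815738e-01  2.80149216e+02]
 [-9.99161764e-01 -4.06499529e-02  4.83221978e-03  3.04541572e+00]
 [ 3.43347325e-03 -2.00844522e-01 -9.79617113e-01  1.09605123e+03]
 [ 0.00000000e+00  0.00000000e+00  0.00000000e+00  1.00000000e+00]]
```

View pics/side0.png

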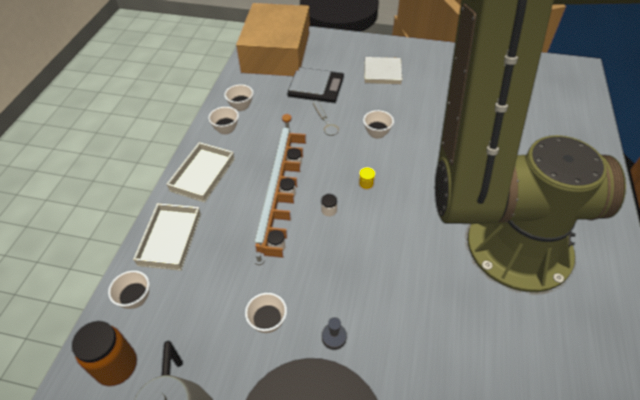

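View pics/top0.png

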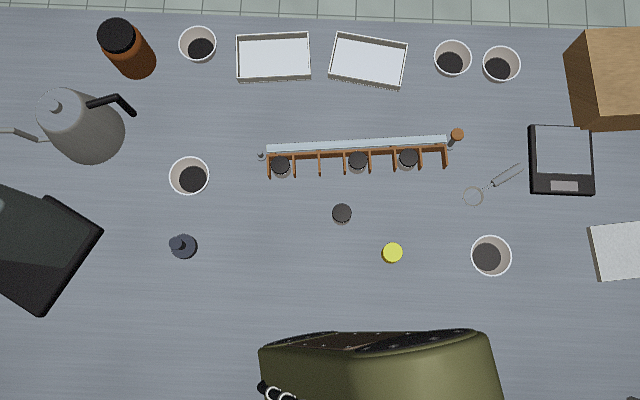

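Run:
```python
import cv2,pickle
c=pickle.load(open("top.pkl","rb"))
im=c["color"][115:235,250:480,::-1]
cv2.imwrite("pics/tc.png",cv2.resize(im,None,fx=3.4,fy=3.4,interpolation=cv2.INTER_CUBIC))
c=pickle.load(open("side.pkl","rb"))
im=c["color"][100:280,240:400,::-1]
cv2.imwrite("pics/sc.png",cv2.resize(im,None,fx=3.3,fy=3.3,interpolation=cv2.INTER_CUBIC))
```

```text
(no output)
```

View pics/tc.png

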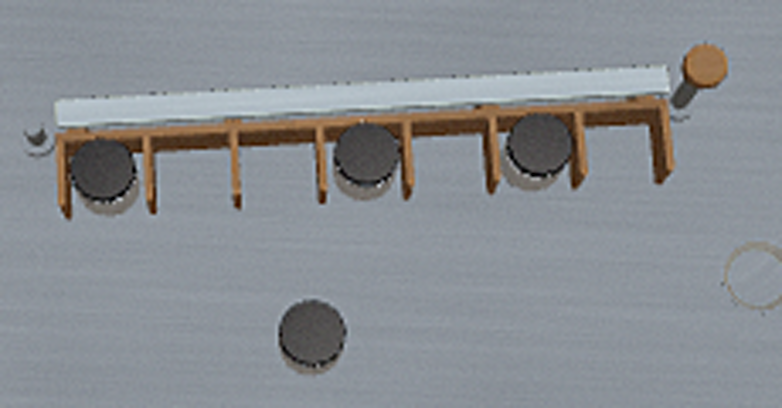

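View pics/sc.png

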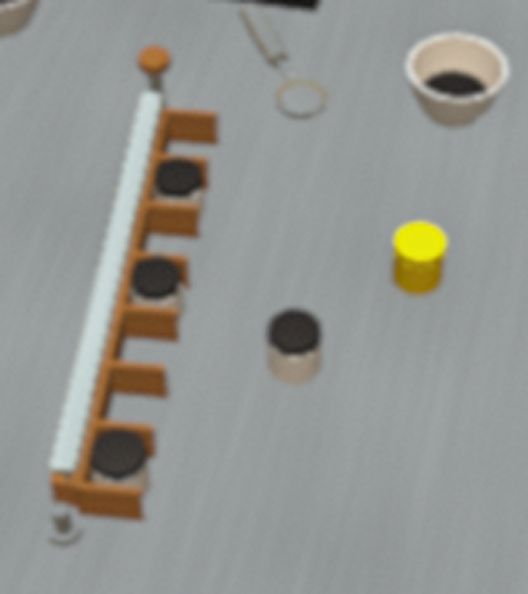

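```bash
cat > h.py <<'E'
import numpy as np,cv2,pickle
def ray(c,u,v,z):
    T=c["world_from_camera"];d=T[:3,:3]@np.linalg.inv(c["K"])@[u,v,1];o=T[:3,3]
    return (o+d*(z-o[2])/d[2])[:2]
E
python3 - <<'E'
from h import *
c=pickle.load(open("top.pkl","rb"));s=pickle.load(open("side.pkl","rb"))
t=lambda u,v,z:ray(c,250+(u+.5)/3.4-.5,115+(v+.5)/3.4-.5,z)
q=lambda u,v,z:ray(s,240+(u+.5)/3.3-.5,100+(v+.5)/3.3-.5,z)
T={}
for n,u,v,z in [("railL",55,114,56),("railR",668.5,80,56),("c",104,169,44),("b",368,153,44),("a",539,145,44),("tin",312,333,44),("knob",705,66,87)]:
    T[n]=t(u,v,z);print(n,T[n])
for n,u,v,z in [("railL",64,467,56),("railR",151,97,56),("c",119,453,44),("b",157,278,44),("a",179,178,44),("tin",294,333,44),("knob",154,59,87)]:
    print("side",n,q(u,v,z))
L,R=T["railL"],T["railR"];e=(L-R);print(np.hypot(*e));e/=np.hypot(*e);n=np.array([e[1],-e[0]])  # +y, +x
print("yaw",np.degrees(np.arctan2(-e[0],e[1])))
org=(L+R)/2-34*n
for k in T: print(k,(T[k]-org)@n,(T[k]-org)@e)
# depth check on tin lids
for n,p in T.items():
    pass
d=c["depth"];print(d[213,341],d[160,358])
E
```

```text
railL [605.14722422 156.81684952]
railR [ 644.15902167 -232.86590775]
c [573.65080075 124.89568618]
b [591.29391778 -43.13063823]
a [ 601.19385853 -152.43248347]
tin [472.86530953 -11.69091418]
knob [ 643.3755175  -248.52803171]
side railL [601.98280274 156.14635458]
side railR [ 642.30939723 -226.15518602]
side c [570.56800329 128.48111158]
side b [587.24579364 -38.51191412]
side a [ 597.99298406 -148.49008024]
side tin [470.74974469  -6.78422049]
side knob [ 641.34436788 -239.89514278]
391.6306571973915
yaw 5.716928790364606
railL 33.999999999999986 195.81532859869574
railR 33.999999999999986 -195.81532859869574
c -0.5195526811634594 167.19041212187153
b 0.2980788095471923 -1.7576768098904973
a -0.7391873850706489 -111.50204467480081
tin -114.40965826236534 41.32278925307311
knob 31.660229969909047 -211.32150419844285
1065.6869 1090.2583
```

Request:
send_rows(motion=[0,0,0,0,0,0.0305,-1,0,0,0,0,0,0.0305,-1,0.8,-0.45,0,0,0,0,-1,0.8,-0.45,0,0,0,0,-1,0.8,-0.45,0,0,0,0,-1,0.8,-0.45,0,0,0,0,-1,0.8,-0.45,0,0,0,0,-1,0.8,-0.45,0,0,0,0,-1,0.8,-0.45,0,0,0,0,-1,0.8,-0.45,0,0,0,0,-1])

```text
time_s: 0.93
eef_pos: [339.8, -398.7, 303.6]
tool_rot: [-3.137, -0.159, 0.001]
ft_force: [0.0, -0.2, 0.1]
width: 0.1
```

```bash
cat >> h.py <<'E'
from scipy.spatial.transform import Rotation as Ro
YAW=np.radians(5.8);N=np.array([np.cos(YAW),np.sin(YAW)]);E=np.array([-N[1],N[0]]);ORG=np.array([589.5,-40.])
def st(arm,rx=None,ry=None,z=None):
    s=arm.sense();R=Ro.from_rotvec(s["tool_rot"]).as_matrix();p=s["eef_pos"]
    print("t",round(s["time_s"],2),"p",p.round(1),"xang",np.degrees(np.arctan2(R[1,0],R[0,0])).round(2),"zax",R[:,2].round(3),"w",round(s["width"],1),"F",s["ft_force"].round(2),"q6",s["joints"][5].round(2))
    d=p[:2]-ORG;print("rack xy",(d@N).round(1),(d@E).round(1))
    if rx is not None:
        g=np.r_[ORG+rx*N+ry*E,z];print("tool delta mm",(R.T@(g-p)).round(1))
E
python3 - <<'E'
from h import *
from rig import arm
st(arm,34,-166,160)
E
```

```text
t 0.93 p [ 339.8 -398.7  303.6] xang 5.79 zax [-0.  0. -1.] w 0.1 F [ 0.02 -0.17  0.05] q6 0.53
rack xy -284.7 -331.7
tool delta mm [ 318.7 -165.6  143.6]
```

Request:
send_rows(motion=[1,-0.5,0,0,0,0,-1,1,-0.5,0,0,0,0,-1,1,-0.5,0,0,0,0,-1,1,-0.5,0,0,0,0,-1,1,-0.5,0,0,0,0,-1,1,-0.5,0,0,0,0,-1,1,-0.5,0,0,0,0,-1,1,-0.5,0,0,0,0,-1,1,-0.5,0,0,0,0,-1,0,0,0,0,0,0,-1])

```text
time_s: 1.77
eef_pos: [597.1, -234.6, 302.7]
tool_rot: [-3.136, -0.165, 0.001]
ft_force: [-0.4, 0.7, -0.7]
width: 0.0
```

Run:
```python
from h import *
from rig import arm
st(arm,34,-166,160)
```

```text
t 1.77 p [ 597.1 -234.6  302.7] xang 6.02 zax [-0.001  0.001 -1.   ] w 0.0 F [-0.38  0.69 -0.74] q6 1.03
rack xy -12.1 -194.4
tool delta mm [ 46.3 -28.1 142.7]
```

Request:
send_rows(motion=[0.5,-0.3,0,0,0,0,-1,0.5,-0.3,0.6,0,0,0,-1,0.5,-0.3,0.8,0,0,0,-1,0,0,0.8,0,0,0,-1,0,0,0.8,0,0,0,-1,0,0,0.8,0,0,0,-1,0,0,0.5,0,0,0,-1,0,0,0.3,0,0,0,-1,0,0,0,0,0,0,-1,0,0,0,0,0,0,-1])

```text
time_s: 2.6
eef_pos: [635.9, -206.9, 166.3]
tool_rot: [3.138, 0.159, 0.0]
ft_force: [0.1, -0.3, 0.5]
width: -0.2
```

Run:
```python
from h import *
from rig import arm
st(arm,34,-166,160)
for n in("side","top"):
    c=arm.camera(n);pickle.dump(c,open(n+"1.pkl","wb"))
    x=(c["color"][60:220,230:390] if n=="side" else c["color"][60:240,300:500])[:,:,::-1]
    cv2.imwrite(f"pics/{n}1.png",cv2.resize(x,None,fx=3.3,fy=3.3,interpolation=cv2.INTER_CUBIC))
```

```text
t 2.6 p [ 635.9 -206.9  166.3] xang 5.79 zax [ 0. -0. -1.] w -0.2 F [ 0.11 -0.27  0.54] q6 1.1
rack xy 29.3 -170.8
tool delta mm [ 4.7 -4.8  6.3]
```

View pics/side1.png

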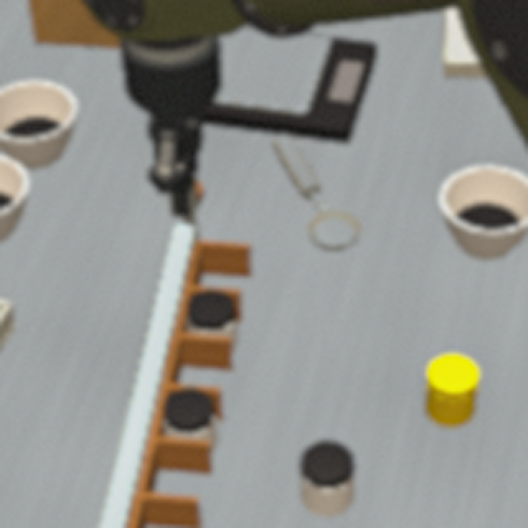

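View pics/top1.png

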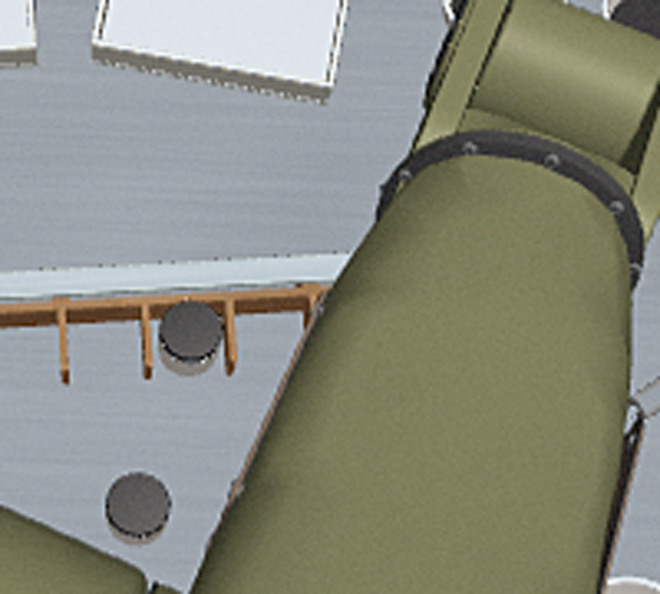

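Run:
```python
from h import *
c=pickle.load(open("side1.pkl","rb"))
p=ray(c,230+185/3.3,60+216/3.3,93);d=p-ORG;print(p,d@N,d@E)
```

```text
[ 631.38368517 -201.81721045] 25.31662227711846 -165.22143116904883
```

Request:
send_rows(motion=[0.15,-0.15,0.5,0,0,0,-1,0,0,0.5,0,0,0,-1,0,0,0.1,0,0,0,-1,0,0,0,0,0,0,-1,0,0,0,0,0,0,-1])

```text
time_s: 3.12
eef_pos: [640.1, -201.8, 133.3]
tool_rot: [3.137, 0.159, 0.001]
ft_force: [0.7, -0.0, 0.4]
width: 0.1
```

Run:
```python
from h import *
from rig import arm
st(arm,34,-166,126)
```

```text
t 3.12 p [ 640.1 -201.8  133.3] xang 5.8 zax [ 0. -0. -1.] w 0.1 F [ 0.75 -0.03  0.42] q6 1.11
rack xy 34.0 -166.1
tool delta mm [-0.  -0.1  7.3]
```

Request:
send_rows(motion=[0.03,0,0.1,0,0,0,-1,0,0,0.1,0,0,0,-1,0,0,0.1,0,0,0,-1,0,0,0,0,0,0,-1,0,0,0,0,0,0,-1,0,0,0,0,0,0,-1])

```text
time_s: 3.62
eef_pos: [641.0, -201.8, 124.4]
tool_rot: [3.137, 0.159, 0.001]
ft_force: [3.0, 0.5, 3.3]
width: 0.5
```

```bash
sed -i 's/ORG=np.array.*/ORG=np.array([591.,-42.])/' h.py
python3 - <<'E'
from h import *
from rig import arm
st(arm,34,-166,126)
E
```

```text
t 3.62 p [ 641.  -201.8  124.4] xang 5.79 zax [ 0.001 -0.    -1.   ] w 0.5 F [3.   0.47 3.26] q6 1.11
rack xy 33.6 -164.1
tool delta mm [ 0.4  1.9 -1.6]
```

Request:
send_rows(motion=[0,-0.25,0,0,0,0,-1,0,-0.25,0,0,0,0,-1,0,-0.25,0,0,0,0,-1,0,-0.25,0,0,0,0,-1,0,-0.25,0,0,0,0,-1,0,-0.25,0,0,0,0,-1,0,-0.25,0,0,0,0,-1,0,0,0,0,0,0,-1,0,0,0,0,0,0,-1,0,0,0,0,0,0,-1])

```text
time_s: 4.45
eef_pos: [635.5, -149.1, 123.8]
tool_rot: [-3.137, -0.159, 0.001]
ft_force: [-0.3, 3.0, 3.8]
width: 0.2
```

Run:
```python
from h import *
from rig import arm
st(arm,34,-56,125)
```

```text
t 4.45 p [ 635.5 -149.1  123.8] xang 5.81 zax [-0.     0.001 -1.   ] w 0.2 F [-0.32  2.98  3.81] q6 1.18
rack xy 33.4 -111.1
tool delta mm [  0.6 -55.1  -1.2]
```

Request:
send_rows(motion=[0.01,-0.26,0,0,0,0,-1,0,-0.26,0,0,0,0,-1,0,-0.26,0,0,0,0,-1,0,-0.26,0,0,0,0,-1,0,-0.26,0,0,0,0,-1,0,-0.26,0,0,0,0,-1,0,-0.26,0,0,0,0,-1,0,0,0,0,0,0,-1,0,0,0,0,0,0,-1,0,0,0,0,0,0,-1])

```text
time_s: 5.28
eef_pos: [630.3, -94.8, 123.8]
tool_rot: [-3.137, -0.159, 0.0]
ft_force: [-0.8, 2.6, 3.8]
width: 0.1
```

Run:
```python
from h import *
from rig import arm
st(arm,34,-56,125)
c=arm.camera("side")
x=c["color"][60:260,230:390][:,:,::-1]
cv2.imwrite(f"pics/s2.png",cv2.resize(x,None,fx=3,fy=3,interpolation=cv2.INTER_CUBIC))
```

```text
t 5.28 p [630.3 -94.8 123.8] xang 5.81 zax [-0.     0.001 -1.   ] w 0.1 F [-0.76  2.62  3.76] q6 1.26
rack xy 33.7 -56.5
tool delta mm [ 0.3 -0.5 -1.2]
```

View pics/s2.png

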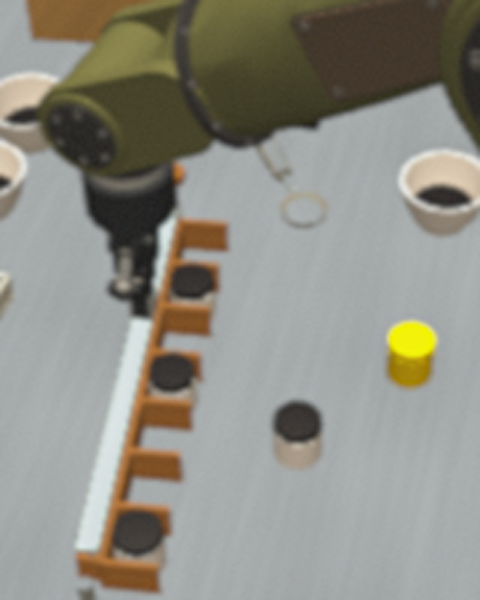

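Request:
send_rows(motion=[0,0,-0.5,0,0,0,-1,0,0,-1,0,0,0,-1,0,0,-0.9,0,0,0,-1,-0.9,-0.8,0,0,0,0,-1,-0.9,-0.8,0,0,0,0,-1,-0.9,-0.8,0,0,0,0,-1,-0.9,-0.8,0,0,0,0,-1,-0.9,-0.8,0,0,0,0,-1,-0.9,-0.7,0,0,0,0,-1,0,0,0,0,0,0,-1])

```text
time_s: 6.17
eef_pos: [450.9, 30.6, 195.2]
tool_rot: [-3.137, -0.161, 0.005]
ft_force: [0.8, -0.6, 1.2]
width: -0.3
```

Request:
send_rows(motion=[0,0,0,0,0,-0.038,-0.67,0,0,0,0,0,-0.038,-0.67,0,0,0,0,0,-0.038,-0.67,0,0,0,0,0,-0.038,-0.67,0,0,0,0,0,-0.038,-0.67,0,0,0,0,0,-0.038,-0.67,0,0,0,0,0,-0.038,-0.67,0,0,0,0,0,-0.038,-0.67])

```text
time_s: 6.83
eef_pos: [455.0, 28.3, 195.6]
tool_rot: [-2.709, -1.59, 0.001]
ft_force: [-0.9, 1.1, -0.7]
width: 13.8
```

Request:
send_rows(motion=[0,0,0,0,0,-0.038,-0.67,0,0,0,0,0,-0.038,-0.67,0,0,0,0,0,-0.038,-0.67,0,0,0,0,0,-0.038,-0.67,0,0,0,0,0,-0.038,-0.67,0,0,0,0,0,-0.038,-0.67,0,0,0,0,0,-0.038,-0.67,0,0,0,0,0,-0.038,-0.67,0,0,0,0,0,0,-0.67])

```text
time_s: 7.58
eef_pos: [455.0, 28.3, 195.6]
tool_rot: [-1.675, -2.657, 0.001]
ft_force: [-0.2, 0.3, 1.0]
width: 14.2
```

Run:
```python
from h import *
from rig import arm
st(arm,-129,85.2,83)
c=pickle.load(open("top.pkl","rb"));d=ray(c,392,252,44);print("yellow",d,(d-ORG)@N,(d-ORG)@E)
for n in("side","top"):
    c=arm.camera(n);pickle.dump(c,open(n+"2.pkl","wb"))
    x=(c["color"][60:260,230:430] if n=="side" else c["color"][100:300,230:470])[:,:,::-1]
    cv2.imwrite(f"pics/{n}2.png",cv2.resize(x,None,fx=3,fy=3,interpolation=cv2.INTER_CUBIC))
```

```text
t 7.58 p [455.   28.3 195.6] xang 115.54 zax [-0.001 -0.    -1.   ] w 14.2 F [-0.2   0.32  0.96] q6 -0.46
rack xy -128.2 83.7
tool delta mm [  1.6  -0.2 112.6]
yellow [ 393.39260056 -120.72642145] -204.55159026554608 -58.353925892400206
```

View pics/side2.png

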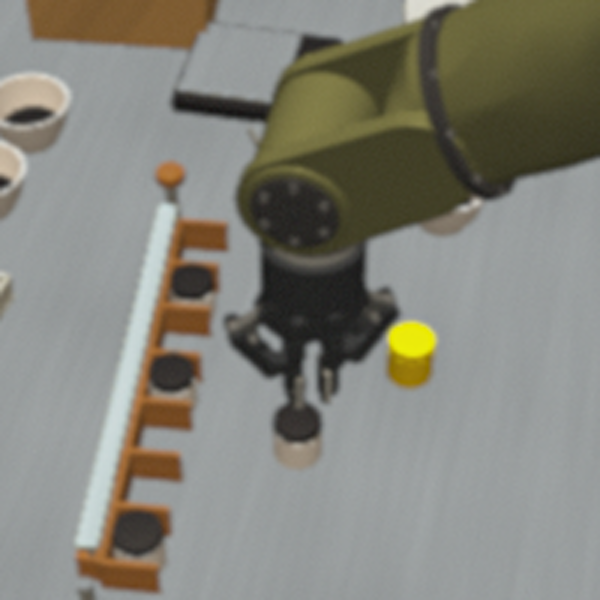

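View pics/top2.png

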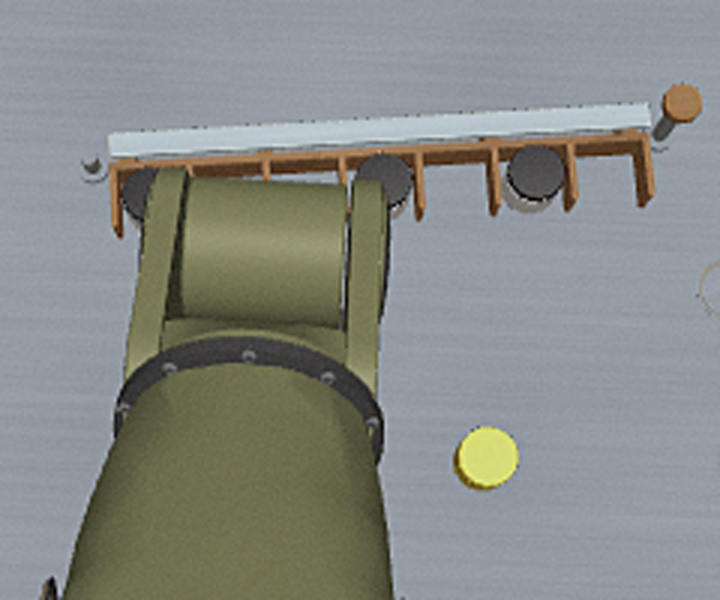

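Request:
send_rows(motion=[0.05,0,0.5,0,0,0.0036,-0.67,0,0,0.8,0,0,0,-0.67,0,0,0.8,0,0,0,-0.67,0,0,0.8,0,0,0,-0.67,0,0,0.5,0,0,0,-0.67,0,0,0.3,0,0,0,-0.67,0,0,0,0,0,0,-0.67,0,0,0,0,0,0,-0.67])

```text
time_s: 8.35
eef_pos: [454.4, 30.0, 85.2]
tool_rot: [-1.7, -2.642, 0.0]
ft_force: [1.0, 0.0, 1.5]
width: 14.0
```

Run:
```python
from h import *
from rig import arm
st(arm,-129,85.2,83)
for n in("side",):
    c=arm.camera(n);pickle.dump(c,open(n+"3.pkl","wb"))
    x=(c["color"][120:260,260:420])[:,:,::-1]
    cv2.imwrite(f"pics/{n}3.png",cv2.resize(x,None,fx=4,fy=4,interpolation=cv2.INTER_CUBIC))
```

```text
t 8.35 p [454.4  30.   85.2] xang 114.48 zax [-0.  0. -1.] w 14.0 F [1.01 0.04 1.52] q6 -0.44
rack xy -128.6 85.5
tool delta mm [-0.1 -0.5  2.2]
```

View pics/side3.png

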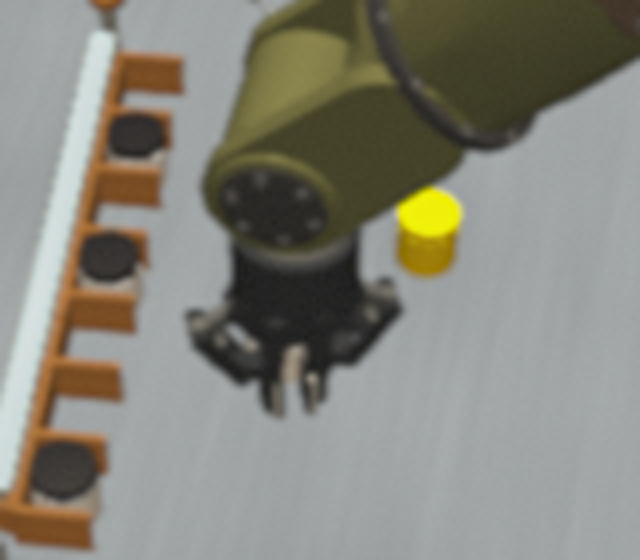

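Request:
send_rows(motion=[-0.2,0,0.02,0,0,0,-0.67,-0.2,0,0.02,0,0,0,-0.67,-0.2,0,0,0,0,0,-0.67,-0.2,0,0,0,0,0,-0.67,-0.2,0,0,0,0,0,-0.67,-0.2,0,0,0,0,0,-0.67,-0.2,0,0,0,0,0,-0.67,-0.2,0,0,0,0,0,-0.67,-0.2,0,0,0,0,0,-0.67,-0.2,0,0,0,0,0,-0.67])

```text
time_s: 9.23
eef_pos: [479.4, -25.0, 83.7]
tool_rot: [-1.697, -2.643, 0.0]
ft_force: [-1.4, 2.1, 1.4]
width: 14.2
```

Run:
```python
from h import *
from rig import arm
st(arm,-90,-27,84)
for n in("side","top"):
    c=arm.camera(n);pickle.dump(c,open(n+"4.pkl","wb"))
    x=(c["color"][120:260,260:420] if n=="side" else c["color"][120:270,300:460])[:,:,::-1]
    cv2.imwrite(f"pics/{n}4.png",cv2.resize(x,None,fx=4,fy=4,interpolation=cv2.INTER_CUBIC))
```

```text
t 9.23 p [479.4 -25.   83.7] xang 114.59 zax [-0.  0. -1.] w 14.2 F [-1.4   2.15  1.35] q6 -0.56
rack xy -109.3 28.2
tool delta mm [-58.5   0.5  -0.3]
```

View pics/side4.png

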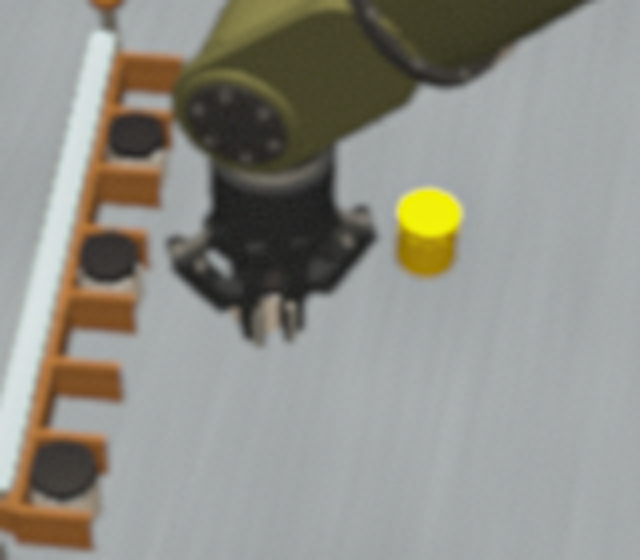

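View pics/top4.png

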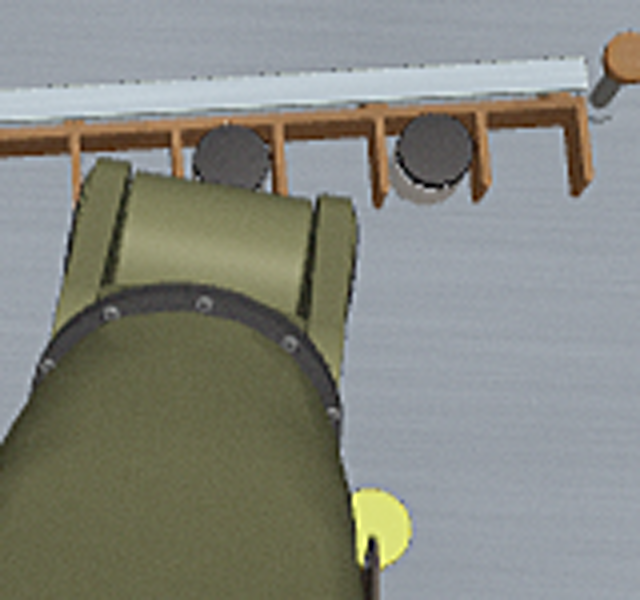

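Request:
send_rows(motion=[-0.2,0,0,0,0,0,-0.67,-0.2,0,0,0,0,0,-0.67,-0.2,0,0,0,0,0,-0.67,-0.2,0,0,0,0,0,-0.67,-0.2,0,0,0,0,0,-0.67,-0.2,0,0,0,0,0,-0.67,-0.2,0,0,0,0,0,-0.67,-0.2,0,0,0,0,0,-0.67,-0.15,0,0,0,0,0,-0.67,0,0,0,0,0,0,-0.67])

```text
time_s: 10.17
eef_pos: [501.4, -73.0, 83.7]
tool_rot: [1.698, 2.643, 0.0]
ft_force: [-0.6, -0.2, -0.5]
width: 14.4
```

Run:
```python
from h import *
from rig import arm
st(arm,-90,-27,84)
```

```text
t 10.17 p [501.4 -73.   83.7] xang 114.55 zax [ 0. -0. -1.] w 14.4 F [-0.65 -0.22 -0.49] q6 -0.65
rack xy -92.2 -21.8
tool delta mm [-5.7  0.4 -0.3]
```

Request:
send_rows(motion=[-0.1,0,0,0,0,0,-0.67,-0.1,0,0,0,0,0,-0.67,0,0,0,0,0,0,-0.67,0.4,0,0,0,0,0,-0.67,0.8,0,0,0,0,0,-0.67,0.8,0,-0.5,0,0,0,-0.67,0,0,-1,0,0,0,-0.67,0,0,-1,0,0,0,-0.67,0,0,-0.8,0,0,0,-0.67,0,0,0,0,0,0,-0.67])

```text
time_s: 11.0
eef_pos: [479.6, -22.4, 187.1]
tool_rot: [1.693, 2.639, 0.005]
ft_force: [0.4, -0.5, 0.9]
width: 13.7
```

Run:
```python
from h import *
from rig import arm
st(arm)
for n in("side","top"):
    c=arm.camera(n);pickle.dump(c,open(n+"5.pkl","wb"))
    x=(c["color"][120:260,260:420] if n=="side" else c["color"][120:270,300:460])[:,:,::-1]
    cv2.imwrite(f"pics/{n}5.png",cv2.resize(x,None,fx=4,fy=4,interpolation=cv2.INTER_CUBIC))
```

```text
t 11.0 p [479.6 -22.4 187.1] xang 114.63 zax [ 0.007 -0.001 -1.   ] w 13.7 F [ 0.43 -0.54  0.95] q6 -0.55
rack xy -108.8 30.8
```

View pics/side5.png

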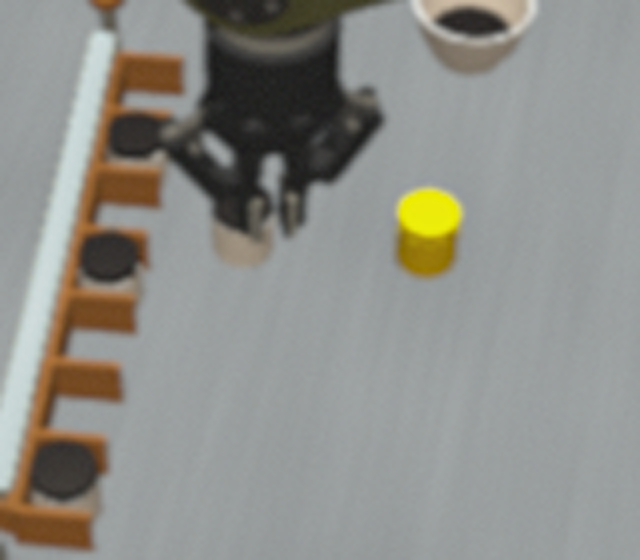

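View pics/top5.png

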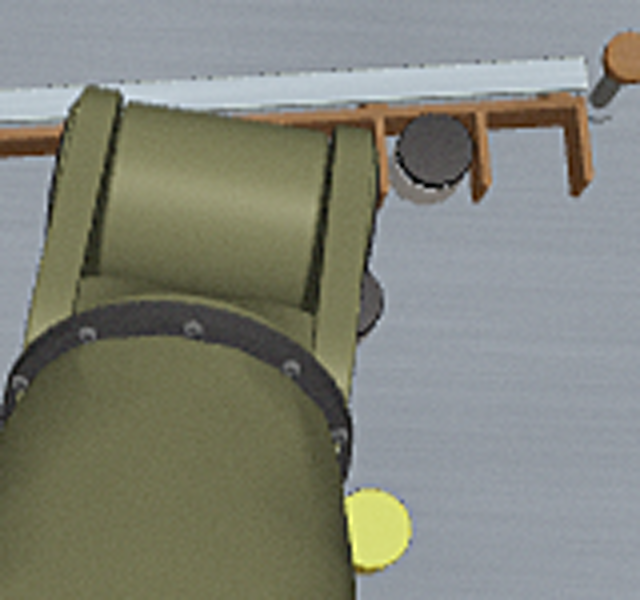

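Request:
send_rows(motion=[0.5,0,0,0,0,0.038,-0.67,0.5,0,0,0,0,0.038,-0.67,0,0,0,0,0,0.038,-0.67,0,0,0,0,0,0.038,-0.67,0,0,0,0,0,0.038,-0.67,0,0,0,0,0,0.038,-0.67,0,0,0,0,0,0.038,-0.67,0,0,0,0,0,0.038,-0.67])

```text
time_s: 11.77
eef_pos: [467.0, 5.2, 181.2]
tool_rot: [-2.726, -1.559, 0.003]
ft_force: [1.0, -0.1, 0.3]
width: 13.9
```

Request:
send_rows(motion=[0,0,0,0,0,0.038,-0.67,0,0,0,0,0,0.038,-0.67,0,0,0,0,0,0.038,-0.67,0,0,0,0,0,0.038,-0.67,0,0,0,0,0,0.038,-0.67,0,0,0,0,0,0.038,-0.67,0,0,0,0,0,0.038,-0.67,0,0,0,0,0,0.037,-0.67,0,0,0,0,0,0,-0.67])

```text
time_s: 12.52
eef_pos: [467.1, 5.1, 181.3]
tool_rot: [-3.138, -0.137, 0.004]
ft_force: [0.4, 0.7, 0.7]
width: 13.8
```

Run:
```python
from h import *
from rig import arm
st(arm,-126,-56,190)
for n in("side","top"):
    c=arm.camera(n);pickle.dump(c,open(n+"6.pkl","wb"))
    x=(c["color"][120:260,260:420] if n=="side" else c["color"][120:270,300:460])[:,:,::-1]
    cv2.imwrite(f"pics/{n}6.png",cv2.resize(x,None,fx=4,fy=4,interpolation=cv2.INTER_CUBIC))
```

```text
t 12.52 p [467.1   5.1 181.3] xang 5.01 zax [-0.002  0.    -1.   ] w 13.8 F [0.39 0.69 0.72] q6 1.42
rack xy -118.5 59.4
tool delta mm [ -5.9 115.5  -8.7]
```

View pics/side6.png

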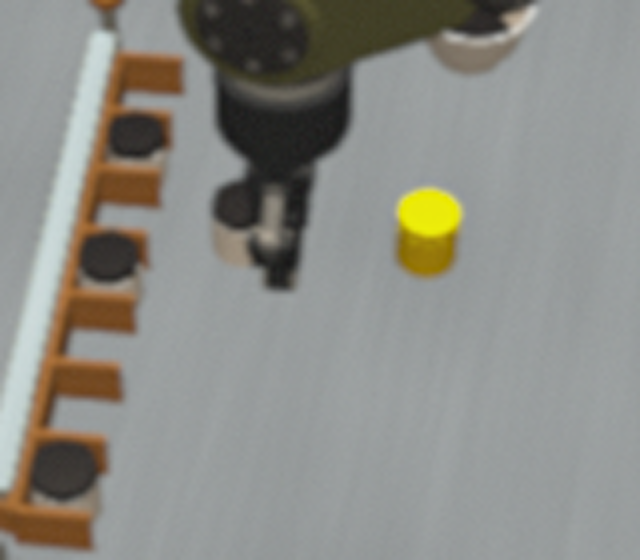

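View pics/top6.png

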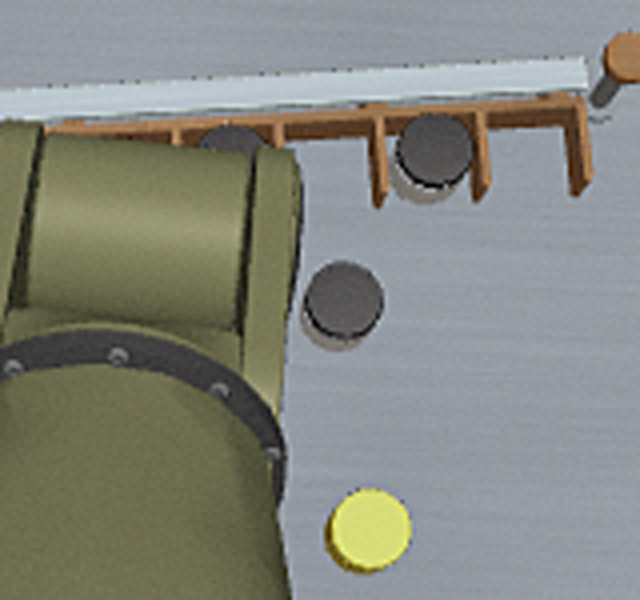

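Run:
```python
from h import *
c=pickle.load(open("top6.pkl","rb"))
for u,v in [(345,299),(435,150)]:
    p=ray(c,300+(u+.5)/4-.5,120+(v+.5)/4-.5,44);d=p-ORG;print(p,d@N,d@E)
```

```text
[ 516.48308872 -105.49303411] -80.55180844075673 -55.63759164473099
[ 601.59507486 -152.86072713] -0.6623389960368989 -111.36389781994706
```

Request:
send_rows(motion=[0,0,0,0,0,-0.0044,-0.67,-0.2,0.4,0,0,0,0,-0.67,0,0.8,0,0,0,0,-0.67,0,0.8,0,0,0,0,-0.67,0,0.8,0,0,0,0,-0.67,0,0.8,0,0,0,0,-0.67,0,0.25,0,0,0,0,-0.67,0,0,0,0,0,0,-0.67,0,0,0,0,0,0,-0.67])

```text
time_s: 13.37
eef_pos: [473.9, -110.3, 182.4]
tool_rot: [-3.137, -0.169, 0.001]
ft_force: [0.1, -0.1, 0.7]
width: 14.1
```

Run:
```python
from h import *
from rig import arm
st(arm,-126,-56,84)
```

```text
t 13.37 p [ 473.9 -110.3  182.4] xang 6.17 zax [-0.001  0.    -1.   ] w 14.1 F [ 0.07 -0.06  0.66] q6 1.16
rack xy -123.4 -56.1
tool delta mm [-2.6 -0.1 98.4]
```

Request:
send_rows(motion=[-0.1,0,0.4,0,0,0.002,-0.67,0,0,0.7,0,0,0,-0.67,0,0,0.8,0,0,0,-0.67,0,0,0.7,0,0,0,-0.67,0,0,0.4,0,0,0,-0.67,0,0,0.25,0,0,0,-0.67,0,0,0,0,0,0,-0.67,0,0,0,0,0,0,-0.67])

```text
time_s: 14.03
eef_pos: [471.3, -110.4, 85.5]
tool_rot: [-3.138, -0.16, -0.0]
ft_force: [-0.8, -0.6, 1.0]
width: 14.4
```

Run:
```python
from h import *
from rig import arm
st(arm,-31,-56,84)
c=arm.camera("side")
x=(c["color"][120:260,260:420])[:,:,::-1]
cv2.imwrite(f"pics/s7.png",cv2.resize(x,None,fx=4,fy=4,interpolation=cv2.INTER_CUBIC))
```

```text
t 14.03 p [ 471.3 -110.4   85.5] xang 5.83 zax [ 0.  0. -1.] w 14.4 F [-0.82 -0.56  0.96] q6 1.16
rack xy -126.0 -55.9
tool delta mm [95.   0.1  1.5]
```

View pics/s7.png

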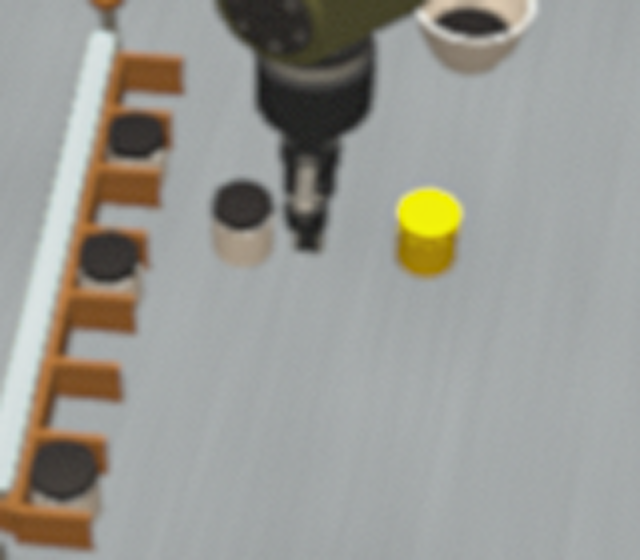

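Request:
send_rows(motion=[0.2,0,0.02,0,0,0,-0.67,0.2,0,0.02,0,0,0,-0.67,0.2,0,0,0,0,0,-0.67,0.2,0,0,0,0,0,-0.67,0.2,0,0,0,0,0,-0.67,0.2,0,0,0,0,0,-0.67,0.2,0,0,0,0,0,-0.67,0.2,0,0,0,0,0,-0.67,0.2,0,0,0,0,0,-0.67,0.1,0,0,0,0,0,-0.67])

```text
time_s: 14.92
eef_pos: [528.7, -105.2, 84.0]
tool_rot: [3.138, 0.158, 0.001]
ft_force: [-1.0, -0.2, 1.0]
width: 14.1
```

Run:
```python
from h import *
from rig import arm
st(arm,-31,-56,84)
for n in("side","top"):
    c=arm.camera(n);pickle.dump(c,open(n+"8.pkl","wb"))
    x=(c["color"][120:260,260:420] if n=="side" else c["color"][120:270,300:460])[:,:,::-1]
    cv2.imwrite(f"pics/{n}8.png",cv2.resize(x,None,fx=4,fy=4,interpolation=cv2.INTER_CUBIC))
```

```text
t 14.92 p [ 528.7 -105.2   84. ] xang 5.77 zax [ 0. -0. -1.] w 14.1 F [-0.98 -0.18  0.96] q6 1.21
rack xy -68.4 -56.5
tool delta mm [37.4 -0.5 -0. ]
```

View pics/side8.png

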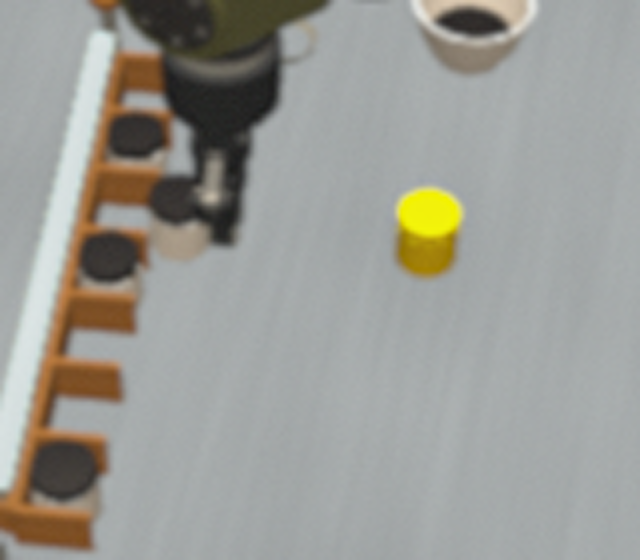

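View pics/top8.png

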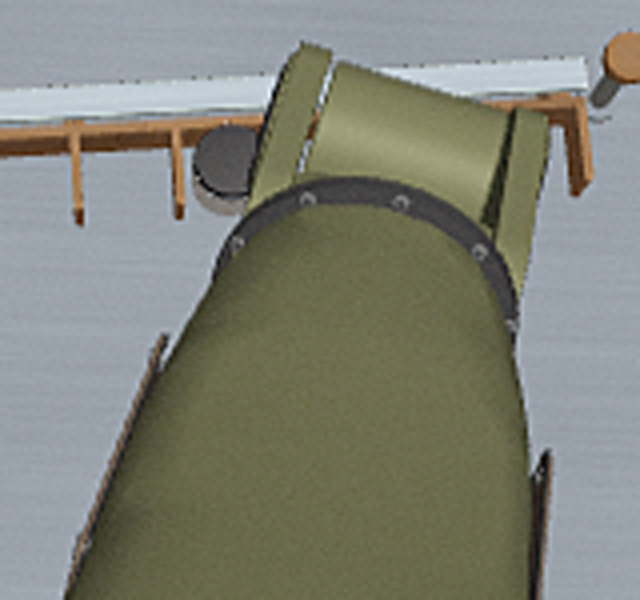

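Request:
send_rows(motion=[0.15,-0.01,0,0,0,0,-0.67,0.15,-0.01,0,0,0,0,-0.67,0.15,0,0,0,0,0,-0.67,0.15,0,0,0,0,0,-0.67,0.15,0,0,0,0,0,-0.67,0.1,0,0,0,0,0,-0.67,0.1,0,0,0,0,0,-0.67,0.05,0,0,0,0,0,-0.67,0,0,0,0,0,0,-0.67])

```text
time_s: 15.77
eef_pos: [557.9, -101.6, 83.9]
tool_rot: [3.138, 0.158, 0.0]
ft_force: [0.1, 0.7, 0.7]
width: 14.1
```

Run:
```python
from h import *
from rig import arm
st(arm,-31,-56,84)
for n in("side",):
    c=arm.camera(n);pickle.dump(c,open(n+"9.pkl","wb"))
    x=(c["color"][120:220,260:360])[:,:,::-1]
    cv2.imwrite(f"pics/{n}9.png",cv2.resize(x,None,fx=6,fy=6,interpolation=cv2.INTER_CUBIC))
```

```text
t 15.77 p [ 557.9 -101.6   83.9] xang 5.76 zax [ 0. -0. -1.] w 14.1 F [0.13 0.7  0.73] q6 1.23
rack xy -39.0 -55.9
tool delta mm [ 8.   0.  -0.1]
```

View pics/side9.png

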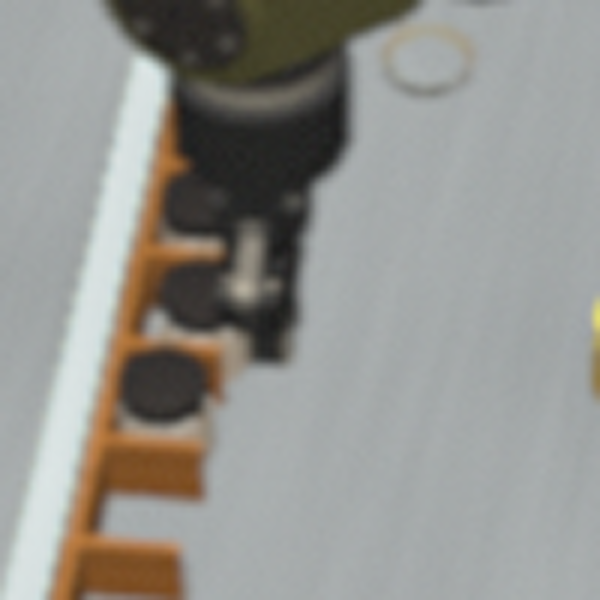

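Request:
send_rows(motion=[0.07,0,0,0,0,0,-0.67,0.07,0,0,0,0,0,-0.67,0.06,0,0,0,0,0,-0.67,0.04,0,0,0,0,0,-0.67,0,0,0,0,0,0,-0.67])

```text
time_s: 16.23
eef_pos: [565.0, -100.9, 84.0]
tool_rot: [3.138, 0.158, 0.0]
ft_force: [-0.3, -0.1, -0.7]
width: 13.8
```

Request:
send_rows(motion=[0.03,0,0,0,0,0,-0.67,0,0,0,0,0,0,-0.67])

```text
time_s: 16.4
eef_pos: [565.8, -100.8, 84.0]
tool_rot: [3.138, 0.158, 0.0]
ft_force: [-0.5, 0.2, -1.5]
width: 14.4
```

Run:
```python
from h import *
from rig import arm
st(arm,-31,-56,84)
```

```text
t 16.4 p [ 565.8 -100.8   84. ] xang 5.76 zax [ 0. -0. -1.] w 14.4 F [-0.49  0.21 -1.52] q6 1.23
rack xy -31.0 -55.9
tool delta mm [0.  0.1 0. ]
```

Request:
send_rows(motion=[0.03,0,0,0,0,0,-0.67,0.03,0,0,0,0,0,-0.67,0,0,0,0,0,0,-0.67])

```text
time_s: 16.65
eef_pos: [567.1, -100.7, 83.9]
tool_rot: [-3.137, -0.158, 0.003]
ft_force: [-5.7, -0.6, 3.8]
width: 14.5
```

Request:
send_rows(motion=[0.03,0,0,0,0,0,-0.67,0,0,0,0,0,0,-0.67])

```text
time_s: 16.82
eef_pos: [567.3, -100.6, 83.8]
tool_rot: [-3.137, -0.158, 0.006]
ft_force: [-13.2, -2.4, 8.3]
width: 14.0
```

Request:
send_rows(motion=[0,0,0,0,0,0,-0.67,-0.1,0,0,0,0,0,-0.67,-0.2,0,0,0,0,0,-0.67,-0.4,0,0,0,0,0,-0.67,-0.6,0,0,0,0,0,-0.67,-0.4,0,-0.5,0,0,0,-0.67,0,-0.5,-1,0,0,0,-0.67,0,-0.9,-1,0,0,0,-0.67,0,-0.9,-1,0,0,0,-0.67,0,-0.9,-1,0,0,0,-0.67])

```text
time_s: 17.65
eef_pos: [507.3, -9.3, 220.4]
tool_rot: [-3.138, -0.157, -0.001]
ft_force: [1.0, -0.6, 0.3]
width: 14.2
```

Request:
send_rows(motion=[-0.8,-0.9,0,0,0,0,-0.67,-0.8,-0.9,0,0,0,0,-0.67,-0.8,-0.9,0,0,0,0,-0.67,0,-0.9,0,0,0,0,-0.67,0,-0.9,0,0,0,0,-0.67,0,0,0,0,0,0,-0.67,0,0,0,0,0,0,-0.67])

```text
time_s: 18.23
eef_pos: [422.5, 117.7, 219.0]
tool_rot: [-3.137, -0.162, -0.001]
ft_force: [-0.2, -0.3, -0.2]
width: 14.0
```

Run:
```python
from h import *
from rig import arm
st(arm)
for n in("side","top"):
    c=arm.camera(n);pickle.dump(c,open(n+"10.pkl","wb"))
    x=(c["color"][120:220,260:360] if n=="side" else c["color"][115:235,250:480])[:,:,::-1]
    f=6 if n=="side" else 3.4
    cv2.imwrite(f"pics/{n}10.png",cv2.resize(x,None,fx=f,fy=f,interpolation=cv2.INTER_CUBIC))
    cv2.imwrite(f"pics/{n}10full.png",c["color"][:,:,::-1])
```

```text
t 18.23 p [422.5 117.7 219. ] xang 5.89 zax [ 0.001  0.    -1.   ] w 14.0 F [-0.18 -0.3  -0.24] q6 1.66
rack xy -151.5 175.9
```

View pics/side10.png

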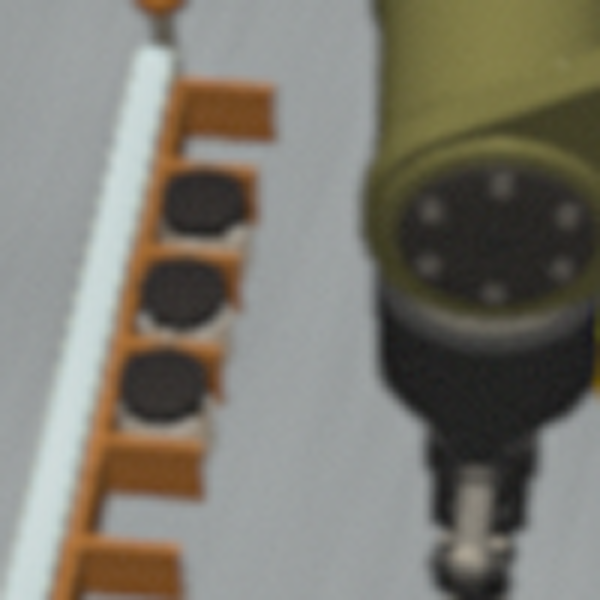

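View pics/top10.png

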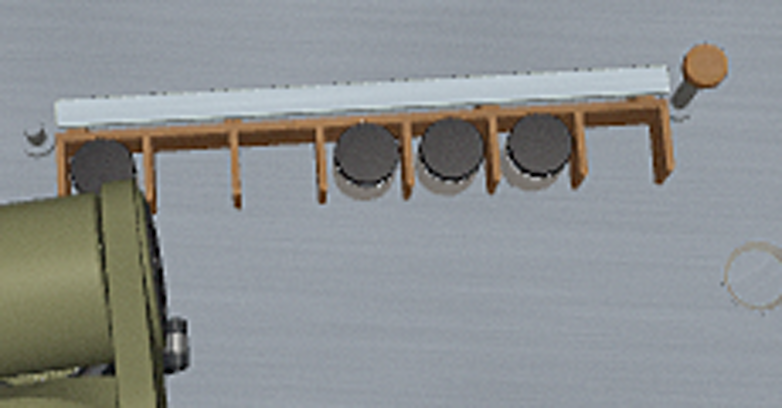

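View pics/side10full.png

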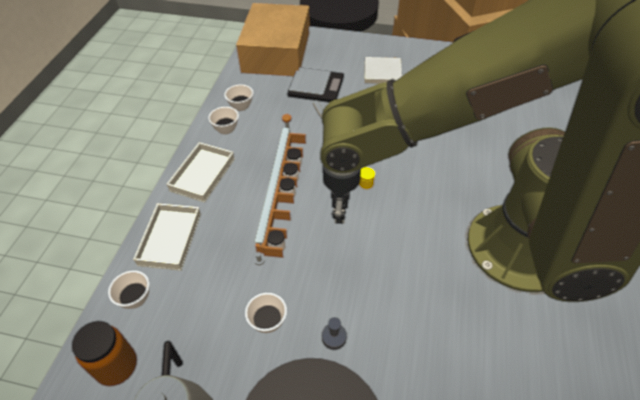

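Run:
```python
from h import *
from rig import arm
c=pickle.load(open("top10.pkl","rb"))
for u,v in [(451,150),(368,153),(539,145)]:
    p=ray(c,250+(u+.5)/3.4-.5,115+(v+.5)/3.4-.5,44);d=p-ORG;print(d@N,d@E)
print(arm.close_job())
```

```text
-0.9876907495940414 -54.33776570406791
0.17815501645059942 -1.1545524096929947
-1.0182246732170015 -110.89730103057185
the job is handed in; nothing more can be done
None
```

I ran the shut fingertips along the rail from the post end (−y), pressing at about 3–4 N. I stopped over gaps 1, 2 and 3, at rack y of about −164, −111 and −56.5 mm, then lifted off without going past the third. I then pushed the lone white tin in two slides, first across to the front of the third gap, then straight in. I stopped when the push force rose to about 13 N with the tin against the back board.

The last pictures show the tin upright in the third gap at about (−1, −54) mm in the rack's frame, level with the filed tins on either side. Those two are within about 1 mm of where they were, and I saw no change in the bowls, tamper or yellow tin. The third filed tin and the spoon were partly hidden behind the arm in those pictures, but the arm never reached either.

The side camera disagreed with the top one by about 4–5 mm. I trusted the top camera, because the side camera placed the fingertips about 4–6 mm away from the arm's own reading, in the same direction. I handed the job in after about 18 s of the 64 s allowed, with the gripper clear of everything.

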